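# Latch a flat drone battery into its charging dock

### The job

Put the flat battery with the orange cap on charge: set it down flat in the open loading bay of the dock, contacts facing the black housing, then slide it along the slot until the red pawl clicks shut behind its tail, and let go so that the pawl alone holds it. Push gently, going by feel because the latch head is not always clamped in the same spot, and never load the sprung contact pins in the housing with more than 20 N, and leave the green-capped battery and everything else where they lie.

Things in the scene. Friction and masses are not known exactly. Their poses are not given: they have to be found in the camera images.
- battery: the flat battery to charge: hard grey box 84 x 38 x 46 mm (own x, y, z), 0.2 to 0.33 kg, orange cap on its tail (-x) end, white band round it, two brass contacts on its nose (+x) end. Origin at the centre of its underside, x from tail to nose, z up. Starts flat on the bench, nose pointing away from the robot within about 0.5 rad
- battery_tail (a point): centre of that battery's orange tail face, 42 mm behind its origin and 23 mm above its underside
- dock: white and grey charging dock, fixed; yaw up to 0.25 rad either way. Origin on the underside of its base plate (290 x 110 x 12 mm, x -140 to +150), x = push-in direction, z up; all dock positions are in this frame, mm. The slot runs along y = 0, floor at z = 12, between white walls whose tops are at z = 21; it is 40.6 wide from x = -40 on
- dock_bay (a point): middle of the loading bay on the slot floor (dock x -85, y 0, z 12), where the battery's origin belongs when set down, its nose then just short of the pawl. The bay is 46 mm wide, x -137 to -57, open above and at the back; a funnel (x -58 to -40) leads into the narrower slot
- dock_mouth (a point): nominal middle of the black housing's mouth on the slot floor (dock x 48, y 0, z 12). Housing: 82 mm long, 61 wide, top at z = 66, roof 3 mm over the battery, so that can only be slid in, lying on the floor; hold it by its tail half to keep fingers clear. Housing, pawl and pins form one head, clamped 0 to 16 mm further along +x than the nominal places given here; the shift is not measured
- dock_home (a point): on the slot floor where the battery's origin is nominally when home (dock x 42, y 0, z 12): tail at x = 0 against the pawl tip; really 0 to 16 mm farther along +x, with the head, so feel for it. The tail must be pushed about 2 mm past home for the click. Sliding takes 2 to 6 N, 5 to 10 N while the nose first shoves the pawl aside; in the last 3 mm before the click it grows to 10 to 14 N as the pins give
- pins (a joint): how far (m) the two sprung contact pins in the housing are pressed in by the nose: 0 free, about 0.003 when the pawl clicks, about 0.0013 when the battery has come back against it, latched. They push back with 1.5 N + 2.5 N per mm; over 20 N (0.0074) damages them, so there are only some 4 mm between click and damage
- pawl (a joint): angle (rad) of the sprung red pawl on the +y side of the slot: 0 at rest, its tip 10 mm into the slot at nominal dock x = 0; about 0.2 while the battery's side holds it out; snaps back to 0 behind the tail (the click) and blocks its return. Pivot 42 mm before the tip, at y = 25.5; top at z = 21 mm: keep fingertips above that
- spare: the other, charged pack, same size but with a green cap; origin at the centre of its underside. Leave it alone
- drone: small quadcopter with orange arms, about 150 mm square, 36 mm high; origin under its centre. Bystander
- radio: black radio controller with two sticks, 130 x 150 x 49 mm; origin under its centre. Bystander
- tape: roll of black tape lying flat, 90 mm across, 19 mm high. Bystander
- driver: screwdriver lying on the bench, 160 mm long. Bystander
Mind the look-alikes: they are no part of the job. What is shaped like the battery but blue or purple is not meant.

How it is judged:
By the outcome, as a careful person would: the job done as asked, in the order asked, and still so for the second after the job is handed in, with the robot touching nothing.
It also fails if it takes over 61 s, if anything falls off the work surface, if the arm or the gripper's body presses on something with over 40 N, if the wrist force passes 120 N, or if a joint passes its speed limit or range.

### The arm

A 6-joint arm with a two-finger parallel gripper is mounted at the origin on the work surface. World frame = base frame: x ahead of the robot, y to its left, z up, the work surface at z = 0. Lengths are in m, angles in rad, forces in N, time in s.
With the tool pointing down it reaches from about 0.325 to 0.85 m from the base axis. Payload 15.5 kg.
Tool frame: the origin (TCP) lies at the very end of the fingers, on their centre line; the grasp point (between the pads) lies 19 mm behind it (ctrl.pinch_z is the distance from the TCP to the grasp point, in m); x points along the fingers, y is the direction in which the jaws open and shut, and the axes are right-handed (so a half turn about x gives the same grasp; the last joint's range is limited). The gripper opens to 91 mm and grips with 3 to 60 N. Pads are 32 mm wide; open, the fingers measure 118 mm over their backs; the gripper's body (76 mm by 178 mm) begins 60 mm behind the grasp point.
Start: joints at [1.032, 0.494, 1.345, -0, 1.302, -0.096], TCP at [0.268, 0.564, 0.214] pointing down, gripper open.
Joint ranges: [-2.91, 2.91], [-0.82, 2.16], [0.22, 2.67], [-1.22, 4.37], [0.12, 2.79], [-3.08, 3.08]. Speed limits (rad/s): [1.89, 1.89, 2.57, 3.01, 3.01, 3.01].

### API

Orientations are given as a rotation vector (axis times angle).
In Python, from station import ctrl gives the robot as it stands.
- The arm moves only by the tool send_rows, never from a script. Its arguments are lists of equal length, an entry for each row: "fingers": the closure, from -1 (fully open) to 1 (shut); "slide": the shift along the world's x, y, z in m, a list of three; "twist": the turn, a rotation vector about the world's x, y, z in degrees, a list of three. In form: {"fingers": [fingers, ...], "slide": [[dx, dy, dz], ...], "twist": [[ax, ay, az], ...]}. A call has 1 to 10 rows; each row is the pose to reach, as a shift and turn from the pose commanded when the call began; what a row does not reach only later rows make up. A row lasts 1/12 s, in which the tool goes at most 41.7 mm and 7.16 degrees, less where a joint would pass 70% of its speed; a pose out of reach is approached as far as the arm can. A call with a gripper value outside its range is refused whole. The fingers move at their own pace and stop on an object; "grip_force" is the grip in N (left out, the last holds). Time passes only in rows, so rows that repeat a pose let the fingers close. It gives the time, the measured TCP pose, the force and the opening at its end, in the units of the state.
- ctrl.sense(): the state, without advancing time (a new reading comes with each control period).
- ctrl.snapshot(name): name is "scene" or "top"; returns the picture (420x560x3 uint8, blue, green, red); there is no depth.
- ctrl.get_calibration(name): a dict with "K" (3x3 intrinsics, pixels), "dist" ([k1, k2, p1, p2, k3] as OpenCV has them; the pictures are not rectified), "extrinsics" (4x4, takes a point from world to camera coordinates). Camera axes: x right, y up, looking along -z (the intrinsics and any distortion apply to the point x, -y, -z); pixel columns grow to the right and rows downward; lengths in m; the calibration is good to about 2 mm. A picture is of the moment at which its call begins. get_calibration takes no time and is no camera call.
- ctrl.hand_in(): hands the job in, once; it reports no verdict.
The state is a dict: "t": time; "joint_positions": joint angles; "dq": joint speeds; "effort": joint torques, N m; "tool_pos": TCP position; "orientation": TCP orientation; "ft_force": force on the tool from outside, world axes, zero at the start; "ft_torque": the same for the moment, N m; "gripper_width": finger opening in m.
Only numpy, scipy, OpenCV 4.12 (cv2) and the standard library are available. Lean on these libraries where they do the work, as an engineer would, in place of code of your own. Each camera call takes 0.05 s, during which the arm holds its last target. There are 200 camera calls.

## Working session

There is one attempt and no reset: what is moved stays moved. The work goes in short steps, Python scripts to look and compute and a tool call to move; the robot and the scene stay as the last step left them, time stands still between calls to the robot, and variables do not carry over. Pictures are saved under pics/ and viewed, about 8 in all and at most 12, crops included, and the job is handed in when it is done.

Besides the shell and the picture viewer there is one more tool, called after "Request:" in YAML: its name, and indented under it one key for each argument. send_rows: Moves the arm, as the interface text tells. Its arguments: {"type":"object","properties":{"fingers":{"type":"array","items":{"type":"number"}},"slide":{"type":"array","items":{"type":"array","items":{"type":"number"}}},"twist":{"type":"array","items":{"type":"array","items":{"type":"number"}}},"grip_force":{"type":"number"}},"required":["fingers","slide","twist"]}

```bash
ls; mkdir -p pics; python3 - <<'E'
from station import ctrl
import cv2,numpy as np
for n in("scene","top"):
    cv2.imwrite(f"pics/{n}0.png",ctrl.snapshot(n)); c=ctrl.get_calibration(n); print(n,c)
print(ctrl.sense(),ctrl.pinch_z)
E
```

```text
pics
scene {'K': array([[430.03637972,   0.        , 281.91868602],
       [  0.        , 430.03637972, 206.64416626],
       [  0.        ,   0.        ,   1.        ]]), 'dist': array([-0.10227003,  0.        ,  0.        ,  0.        ,  0.        ]), 'extrinsics': array([[-0.55351411,  0.83266446, -0.0170886 ,  0.27350093],
       [-0.59653684, -0.38206291,  0.70581282,  0.270724  ],
       [ 0.58117633,  0.40087134,  0.70819224, -1.44091209],
       [ 0.        ,  0.        ,  0.        ,  1.        ]])}
top {'K': array([[485.0178092 ,   0.        , 287.73149585],
       [  0.        , 485.0178092 , 208.54371279],
       [  0.        ,   0.        ,   1.        ]]), 'dist': array([0.05681678, 0.        , 0.        , 0.        , 0.        ]), 'extrinsics': array([[-0.11621308, -0.99322068,  0.00268463,  0.06326751],
       [ 0.97331069, -0.11334412,  0.19954801, -0.51854725],
       [-0.19789092,  0.02580307,  0.97988437, -1.17268592],
       [ 0.        ,  0.        ,  0.        ,  1.        ]])}
{'t': 0.1, 'joint_positions': array([ 1.03150793e+00,  4.94126879e-01,  1.34606755e+00,  8.03879144e-06,
        1.30245482e+00, -9.54993983e-02]), 'dq': array([-8.26326156e-04, -1.00234079e-03, -1.59323199e-05,  1.01976553e-03,
       -6.76674679e-04, -1.97553049e-03]), 'effort': array([ 1.25314702e-03, -8.80232334e+01, -3.82540011e+01,  7.09722913e-02,
        4.83939901e-02, -6.20368678e-05]), 'tool_pos': array([0.26817869, 0.56417836, 0.2133948 ]), 'orientation': array([ 0.34725859,  1.54297068, -0.34884229]), 'ft_force': array([ 1.1358285 , -0.87494261,  0.12021816]), 'ft_torque': array([0.02325433, 0.02212302, 0.00543433]), 'gripper_width': 0.09142931058719897} 0.0188
```

View pics/top0.png

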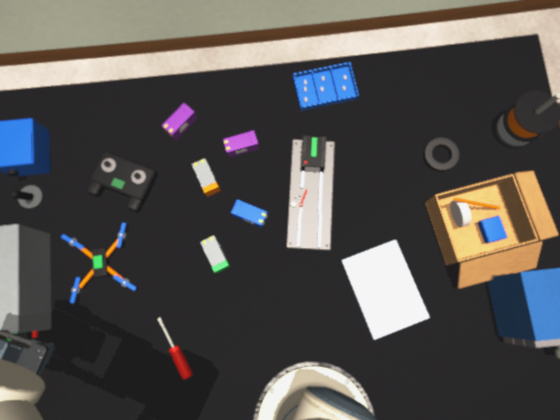

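View pics/scene0.png

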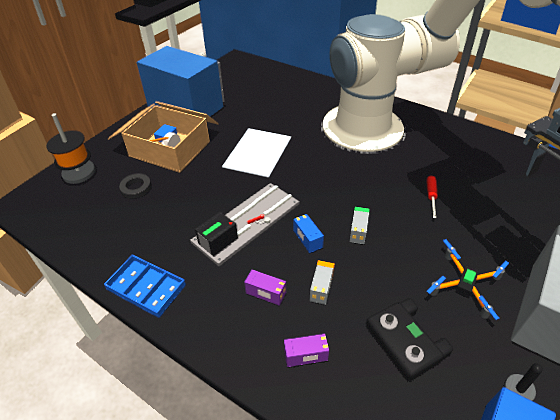

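The top view shows the orange-capped battery at about (205,177) and the green spare at (214,253). The dock is at (313,193), with its housing at the far end (313,153) and its pawl at about (303,198). In the scene view the battery is at (321,282). Next I'll take zoomed crops and outlines.

```bash
cat > h.py <<'E'
from station import ctrl
import cv2,numpy as np
def cam(n):
    c=ctrl.get_calibration(n); E=c["extrinsics"]; return c["K"],c["dist"],E[:3,:3],E[:3,3]
def ray(n,px):
    K,d,R,t=cam(n); u=cv2.undistortPoints(np.float64(px).reshape(-1,1,2),K,d).reshape(-1,2)
    D=np.c_[u[:,0],-u[:,1],-np.ones(len(u))]@R
    return -R.T@t,D
def onplane(n,px,z):
    o,D=ray(n,px); return o+D*((z-o[2])/D[:,2])[:,None]
def proj(n,P):
    K,d,R,t=cam(n); P=np.atleast_2d(P)@R.T+t; F=np.diag([1.,-1,-1])
    return cv2.projectPoints(P@F,np.zeros(3),np.zeros(3),K,d)[0].reshape(-1,2)
E
python3 - <<'E'
from h import *
im=cv2.imread("pics/top0.png"); sc=cv2.imread("pics/scene0.png")
print("cams",ray("top",[[0,0]])[0],ray("scene",[[0,0]])[0])
a=cv2.resize(im[150:205,180:235],None,fx=7,fy=7,interpolation=cv2.INTER_CUBIC)
b=cv2.resize(im[130:255,280:345],None,fx=4.4,fy=4.4,interpolation=cv2.INTER_CUBIC)
c=cv2.resize(sc[255:310,300:345],None,fx=3,fy=3)
W=np.zeros((560,800,3),np.uint8);W[:385,:385]=a;W[:550,400:686]=b;W[390:555,:135]=c
cv2.imwrite("pics/crop1.png",W)
g=im.max(2)
def blob(m,seed):
    n,l=cv2.connectedComponents(m.astype(np.uint8)); k=l==l[seed[1],seed[0]]
    return np.argwhere(k)[:,::-1].astype(np.float32)
p=blob(g>70,(204,172)); r=cv2.minAreaRect(p); print("batt",len(p),r,cv2.boxPoints(r).tolist())
print(onplane("top",cv2.boxPoints(r),.046))
hsv=cv2.cvtColor(im,cv2.COLOR_BGR2HSV)
o=(hsv[...,0]>8)&(hsv[...,0]<25)&(hsv[...,1]>150)&(hsv[...,2]>120); y,x=np.nonzero(o[150:205,180:235]); print("orange",x.mean()+180,y.mean()+150,len(x))
p=blob(g>70,(295,240)); r=cv2.minAreaRect(p); print("dock",len(p),r,cv2.boxPoints(r).tolist())
print(onplane("top",cv2.boxPoints(r),.012))
E
```

```text
cams [0.2799962  0.03432322 1.25240183] [1.15030746 0.45331945 0.83403603]
batt 640 ((205.3820343017578, 176.73190307617188), (37.96726608276367, 17.46421241760254), 66.25050354003906) [[189.74395751953125, 162.87265014648438], [205.72921752929688, 155.83914184570312], [221.02011108398438, 190.59115600585938], [205.03485107421875, 197.62466430664062]]
[[0.6722638  0.23961783 0.046     ]
 [0.68647244 0.19721928 0.046     ]
 [0.58980948 0.16633907 0.046     ]
 [0.5761367  0.20827924 0.046     ]]
orange 210.37606837606836 188.14529914529913 117
dock 4895 ((310.3338317871094, 192.6533660888672), (45.323760986328125, 113.50923919677734), 2.2906100749969482) [[285.42169189453125, 248.45689392089844], [289.95843505859375, 135.03834533691406], [335.2459716796875, 136.84983825683594], [330.709228515625, 250.2683868408203]]
[[ 0.42737746  0.01969314  0.012     ]
 [ 0.7301878  -0.02773496  0.012     ]
 [ 0.71097818 -0.14798805  0.012     ]
 [ 0.40934188 -0.09508628  0.012     ]]
```

View pics/crop1.png

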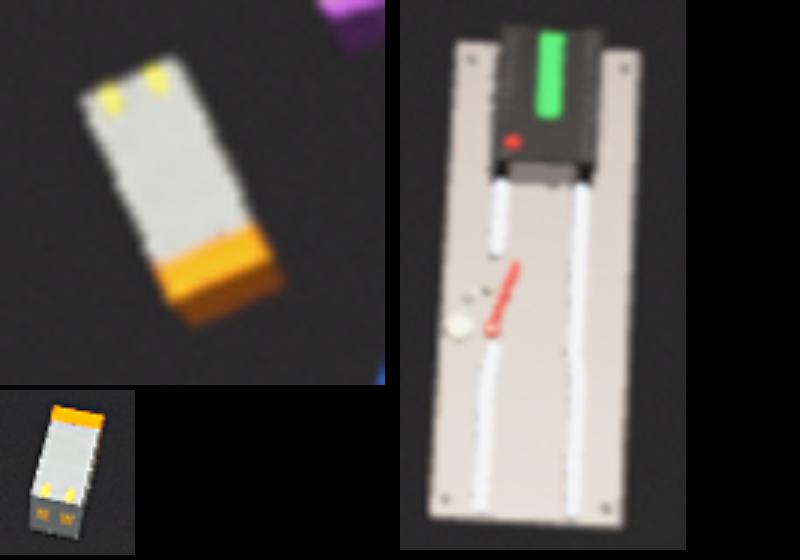

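The crop shows the battery's top face with its nose corners at crop (80,97) and (180,58) and its tail corners at about (170,303) and (270,253). The brass contacts are at the nose end. The dock plate corners are at (456,40), (641,50), (623,527) and (429,516), and the pawl tip is at (517,264). I'll cast rays from these.

```bash
python3 - <<'E'
from h import *
def up(P,f,o): return (np.array(P,float)+.5)/f-.5+o
b=up([[80,97],[180,58],[270,250],[170,301]],7,[180,150])
B=onplane("top",b,.046)[:,:2]; print("batt top",B.round(4)); e=np.linalg.norm(np.diff(B,axis=0,append=B[:1]),axis=1);print("sides",e.round(4))
nose=B[:2].mean(0);tail=B[2:].mean(0);ya=np.arctan2(*(nose-tail)[::-1]);print("centre",B.mean(0),"yaw",ya, "from nose",nose-.042*np.array([np.cos(ya),np.sin(ya)]))
d=up(np.array([[456,40],[641,50],[623,527],[429,516]])-[400,0],4.4,[280,130])
D=onplane("top",d,.012)[:,:2];e=np.linalg.norm(np.diff(D,axis=0,append=D[:1]),axis=1);print("dock",D.round(4),e.round(4))
y=np.arctan2(*((D[0]+D[1]-D[2]-D[3])[::-1])); y2=np.arctan2(*((D[0]-D[1]+D[3]-D[2])[::-1]))-np.pi/2;print("yaw",y,y2)
u=np.array([np.cos(y),np.sin(y)]);v=np.array([-u[1],u[0]]);o=D.mean(0)-.005*u;print("dock origin",o)
def indock(P):P=np.array(P)-o;return np.c_[P@u,P@v].round(4)
def q(P,z):return indock(onplane("top",up(np.array(P)-[400,0],4.4,[280,130]),z)[:,:2])
print("walls near",q([[482,510],[572,515],[500,180],[582,185]],.021))
print("pawl tip,pivot",q([[517,264],[491,330]],.021)); print("housing roof front/back",q([[497,165],[593,170],[503,28],[603,34]],.066))
bay=o-.085*u;home=o+.042*u;print("bay",bay,"home",home)
# scene view check: project
print("scene batt proj",proj("scene",np.c_[B,[.046]*4]).round(1))
E
```

```text
batt top [[0.6704 0.2365]
 [0.6812 0.1988]
 [0.6046 0.1724]
 [0.5897 0.2102]]
sides [0.0392 0.081  0.0406 0.085 ]
centre [0.63645095 0.20447163] yaw 0.323755440155016 from nose [0.6359778  0.20431286]
dock [[ 0.7192 -0.0329]
 [ 0.6997 -0.1441]
 [ 0.4117 -0.0943]
 [ 0.4312  0.0172]] [0.1129 0.2923 0.1133 0.2923]
yaw -0.17174262878899538 -0.17283689728231244
dock origin [ 0.56051892 -0.06267781]
walls near [[-0.137   0.0261]
 [-0.137  -0.0261]
 [ 0.0617  0.0254]
 [ 0.0613 -0.0237]]
pawl tip,pivot [[ 0.0107  0.0128]
 [-0.0302  0.0262]]
housing roof front/back [[ 0.0576  0.0284]
 [ 0.0577 -0.027 ]
 [ 0.1408  0.0291]
 [ 0.1403 -0.0294]]
bay [ 0.4767694  -0.04815135] home [ 0.60190104 -0.06985559]
scene batt proj [[327.6 293.3]
 [310.  288.9]
 [317.4 260.2]
 [334.9 262.9]]
```

```bash
cat >> h.py <<'E'
from scipy.spatial.transform import Rotation as Ro
def st():
    s=ctrl.sense(); R=Ro.from_rotvec(s["orientation"]).as_matrix()
    print("t",round(s["t"],2),"tcp",s["tool_pos"].round(4),"q",s["joint_positions"].round(2),"F",s["ft_force"].round(2),"w",round(s["gripper_width"],4))
    print("tool x",R[:,0].round(4),"tool y yaw-90",round(np.degrees(np.arctan2(R[1,1],R[0,1]))-90,2)); return s,R
by=.3238; bc=np.array([.6362,.2044]); dy=-.1722; do=np.array([.5605,-.0627])
def ux(a): return np.array([np.cos(a),np.sin(a)])
E
python3 - <<'E'
from h import *
s,R=st()
g=bc-.020*ux(by); print("grasp",g,"delta",g-s["tool_pos"][:2],"want yaw",np.degrees(by))
E
```

```text
t 0.1 tcp [0.2682 0.5642 0.2134] q [ 1.03  0.49  1.35  0.    1.3  -0.1 ] F [ 1.14 -0.87  0.12] w 0.0914
tool x [-5.e-04 -9.e-04 -1.e+00] tool y yaw-90 -25.43
grasp [0.61723934 0.19803657] delta [ 0.34906064 -0.36614179] want yaw 18.552373406336056
```

Request:
send_rows:
  fingers: [-0.4, -0.4, -0.4, -0.4, -0.4, -0.4, -0.4, -0.4, -0.4, -0.4]
  slide:
    - [0.03, -0.03, 0]
    - [0.06, -0.06, 0]
    - [0.09, -0.09, 0]
    - [0.115, -0.12, 0]
    - [0.14, -0.15, 0]
    - [0.17, -0.18, 0]
    - [0.2, -0.21, 0]
    - [0.23, -0.24, 0]
    - [0.255, -0.27, 0]
    - [0.28, -0.295, 0]
  twist:
    - [0, 0, 4.4]
    - [0, 0, 8.8]
    - [0, 0, 13.2]
    - [0, 0, 17.6]
    - [0, 0, 22]
    - [0, 0, 26.4]
    - [0, 0, 30.8]
    - [0, 0, 35.2]
    - [0, 0, 39.6]
    - [0, 0, 44]

```text
t: 0.93
tool_pos: [0.5495, 0.2669, 0.2137]
orientation: [-0.257, 1.556, 0.256]
ft_force: [0.8, 0.4, 1.2]
gripper_width: 0.0637
```

Request:
send_rows:
  fingers: [-0.4, -0.4, -0.4, -0.4, -0.4, -0.4, -0.4, -0.4]
  slide:
    - [0.025, -0.025, -0.02]
    - [0.05, -0.05, -0.04]
    - [0.069, -0.071, -0.06]
    - [0.069, -0.071, -0.08]
    - [0.069, -0.071, -0.1]
    - [0.069, -0.071, -0.11]
    - [0.069, -0.071, -0.11]
    - [0.069, -0.071, -0.11]
  twist:
    - [0, 0, 0]
    - [0, 0, 0]
    - [0, 0, 0]
    - [0, 0, 0]
    - [0, 0, 0]
    - [0, 0, 0]
    - [0, 0, 0]
    - [0, 0, 0]

```text
t: 1.6
tool_pos: [0.6171, 0.1987, 0.104]
orientation: [-0.255, 1.556, 0.255]
ft_force: [0.6, 0.3, 0.2]
gripper_width: 0.0637
```

```bash
python3 - <<'E'
from h import *
s,R=st(); g=bc-.020*ux(by); print(g-s["tool_pos"][:2])
im=ctrl.snapshot("scene"); cv2.imwrite("pics/s1.png",cv2.resize(im[190:330,240:430],None,fx=4,fy=4))
E
```

```text
t 1.6 tcp [0.6171 0.1987 0.104 ] q [ 0.22  0.64  1.4   0.    1.1  -1.68] F [0.55 0.34 0.16] w 0.0637
tool x [-7.e-04 -1.e-04 -1.e+00] tool y yaw-90 18.6
[ 0.0001092  -0.00068435]
```

View pics/s1.png

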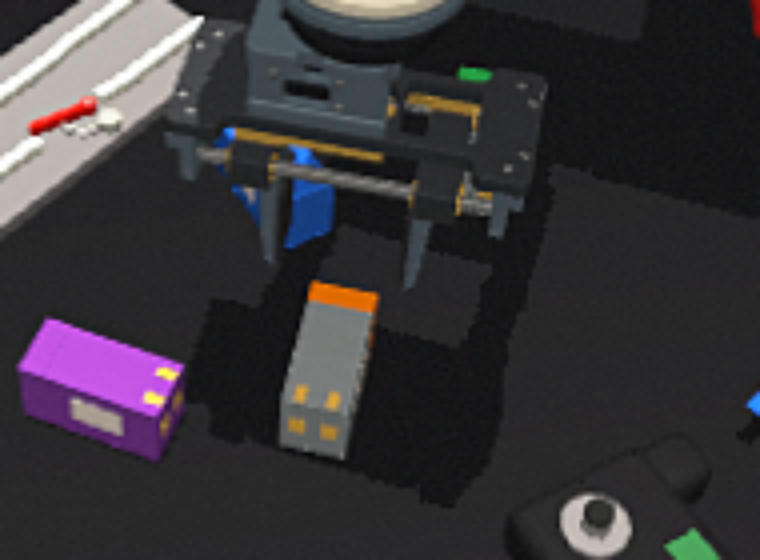

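The fingers straddle the battery's tail half: the cap is at (343,295) in the crop, and the blue pack is clear of the fingers. I'll descend and grip.

Request:
send_rows:
  fingers: [-0.4, -0.4, -0.4, -0.4, -0.4, -0.4, -0.4]
  slide:
    - [0, -0.001, -0.02]
    - [0, -0.001, -0.04]
    - [0, -0.001, -0.06]
    - [0, -0.001, -0.075]
    - [0, -0.001, -0.083]
    - [0, -0.001, -0.088]
    - [0, -0.001, -0.088]
  twist:
    - [0, 0, 0]
    - [0, 0, 0]
    - [0, 0, 0]
    - [0, 0, 0]
    - [0, 0, 0]
    - [0, 0, 0]
    - [0, 0, 0]
  grip_force: 25

```text
t: 2.23
tool_pos: [0.6175, 0.1977, 0.0161]
orientation: [-0.255, 1.556, 0.255]
ft_force: [-0.3, 0.1, 0.3]
gripper_width: 0.0637
```

Request:
send_rows:
  fingers: [0.3, 0.3, 0.3, 0.3, 0.3, 0.3, 0.3, 0.3]
  slide:
    - [0, 0, 0]
    - [0, 0, 0]
    - [0, 0, 0]
    - [0, 0, 0]
    - [0, 0, 0]
    - [0, 0, 0]
    - [0, 0, 0]
    - [0, 0, 0]
  twist:
    - [0, 0, 0]
    - [0, 0, 0]
    - [0, 0, 0]
    - [0, 0, 0]
    - [0, 0, 0]
    - [0, 0, 0]
    - [0, 0, 0]
    - [0, 0, 0]

```text
t: 2.9
tool_pos: [0.6177, 0.1976, 0.0165]
orientation: [-0.254, 1.555, 0.254]
ft_force: [-1.3, -1.3, 6.6]
gripper_width: 0.038
```

Request:
send_rows:
  fingers: [0.3, 0.3, 0.3, 0.3, 0.3, 0.3, 0.3]
  slide:
    - [0, 0, 0.015]
    - [0, 0, 0.035]
    - [0, 0, 0.06]
    - [0, 0, 0.09]
    - [0, 0, 0.11]
    - [0, 0, 0.12]
    - [0, 0, 0.12]
  twist:
    - [0, 0, 0]
    - [0, 0, 0]
    - [0, 0, 0]
    - [0, 0, 0]
    - [0, 0, 0]
    - [0, 0, 0]
    - [0, 0, 0]

```text
t: 3.48
tool_pos: [0.6184, 0.1977, 0.138]
orientation: [-0.254, 1.552, 0.254]
ft_force: [0.7, -0.6, -2.8]
gripper_width: 0.0377
```

```bash
python3 - <<'E'
from h import *
s,R=st(); P=s["tool_pos"][:2]
for bx in(-.085,-.095):
  g=do+(bx-.020)*ux(dy); print(bx,"target",g,"delta",g-P,"rot",np.degrees(dy)-18.6)
print("ux",ux(dy))
E
```

```text
t 3.48 tcp [0.6184 0.1977 0.138 ] q [ 0.22  0.6   1.37 -0.    1.17 -1.68] F [ 0.75 -0.65 -2.83] w 0.0377
tool x [ 3.4e-03  7.0e-04 -1.0e+00] tool y yaw-90 18.57
-0.085 target [ 0.45705293 -0.04470823] delta [-0.16134001 -0.24239294] rot -28.466333232152778
-0.095 target [ 0.44720083 -0.04299472] delta [-0.17119211 -0.24067944] rot -28.466333232152778
ux [ 0.98521018 -0.17135022]
```

Request:
send_rows:
  fingers: [0.3, 0.3, 0.3, 0.3, 0.3, 0.3, 0.3, 0.3, 0.3, 0.3]
  slide:
    - [-0.01, -0.016, 0]
    - [-0.03, -0.045, 0]
    - [-0.05, -0.075, 0]
    - [-0.072, -0.107, 0]
    - [-0.094, -0.14, 0]
    - [-0.116, -0.173, 0]
    - [-0.136, -0.203, 0]
    - [-0.152, -0.228, 0]
    - [-0.163, -0.242, 0]
    - [-0.163, -0.242, 0]
  twist:
    - [0, 0, -2]
    - [0, 0, -5]
    - [0, 0, -9]
    - [0, 0, -13]
    - [0, 0, -17]
    - [0, 0, -21]
    - [0, 0, -24.5]
    - [0, 0, -27]
    - [0, 0, -28.4]
    - [0, 0, -28.4]

```text
t: 4.32
tool_pos: [0.4512, -0.0464, 0.1346]
orientation: [0.138, 1.57, -0.138]
ft_force: [0.4, -0.2, -3.0]
gripper_width: 0.0377
```

Request:
send_rows:
  fingers: [0.3, 0.3, 0.3, 0.3, 0.3, 0.3]
  slide:
    - [0, 0, -0.02]
    - [0, 0, -0.04]
    - [0, 0, -0.06]
    - [0, 0, -0.07]
    - [0, 0, -0.075]
    - [0, 0, -0.075]
  twist:
    - [0, 0, 0]
    - [0, 0, 0]
    - [0, 0, 0]
    - [0, 0, 0]
    - [0, 0, 0]
    - [0, 0, 0]

```text
t: 4.82
tool_pos: [0.4534, -0.0441, 0.0594]
orientation: [0.135, 1.57, -0.134]
ft_force: [-0.7, -0.2, -1.7]
gripper_width: 0.038
```

```bash
python3 - <<'E'
from h import *
s,R=st(); P=s["tool_pos"][:2]-do; u=ux(dy); print("grasp in dock",P@u,P@[-u[1],u[0]])
a=ctrl.snapshot("scene")[150:290,180:340]; b=ctrl.snapshot("top")[130:265,270:360]
W=np.zeros((560,800,3),np.uint8); W[:420,:480]=cv2.resize(a,None,fx=3,fy=3); b=cv2.resize(b,None,fx=3.5,fy=3.5);W[:b.shape[0],482:482+b.shape[1]]=b
cv2.imwrite("pics/p2.png",W)
E
```

```text
t 4.82 tcp [ 0.4534 -0.0441  0.0594] q [-0.23  0.5   1.92  0.    0.72 -1.63] F [-0.71 -0.24 -1.67] w 0.038
tool x [-2.9e-03  7.0e-04 -1.0e+00] tool y yaw-90 -9.81
grasp in dock -0.10865931541308925 -4.2000848759407725e-06
```

View pics/p2.png

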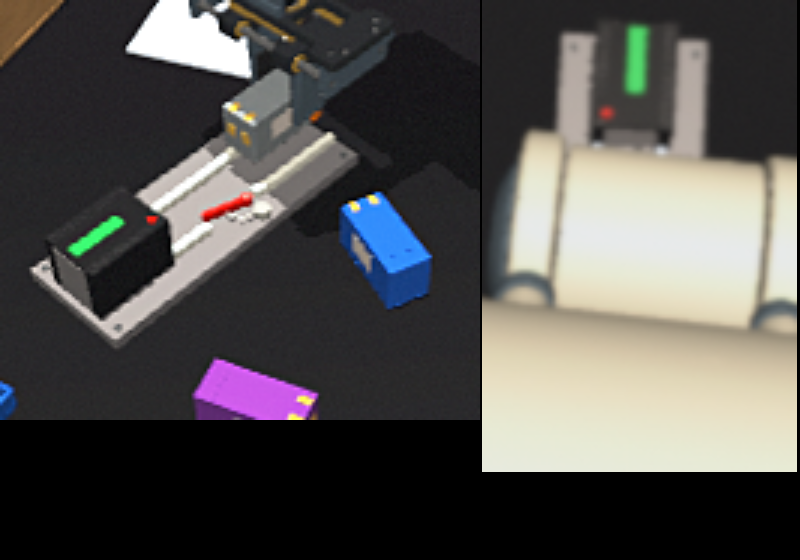

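The scene crop shows the battery level above the bay, nose toward the housing, between the two white walls. The pawl at (228,207) is untouched. I'll check the nose corners against the predicted position.

```bash
python3 - <<'E'
from h import *
u=ux(dy);v=np.array([-u[1],u[0]])
P=[np.r_[do+(-.0887+.042)*u+y*v,z] for y,z in((.019,.089),(-.019,.089),(-.019,.043),(.019,.043))]
print("nose corners in crop px", ((proj("scene",P)-[180,150])*3).round(0).tolist())
im=cv2.imread("pics/p2.png")[60:180,200:340]; cv2.imwrite("pics/p3.png",cv2.resize(im,None,fx=5,fy=5,interpolation=cv2.INTER_CUBIC))
E
```

```text
nose corners in crop px [[253.0, 125.0], [222.0, 104.0], [225.0, 143.0], [256.0, 163.0]]
```

View pics/p3.png

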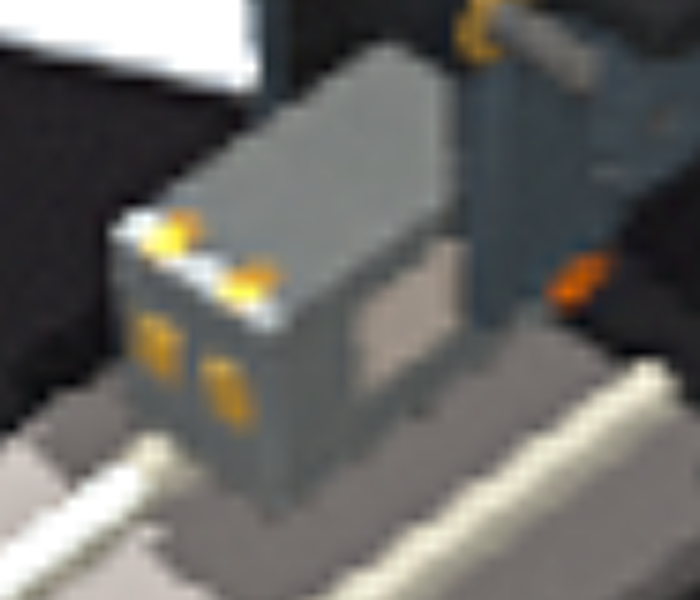

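The observed corners (224,104), (255,125) and (256,163) match the prediction to about 1 mm. I'll lower until I feel the floor.

Request:
send_rows:
  fingers: [0.3, 0.3, 0.3, 0.3, 0.3, 0.3, 0.3]
  slide:
    - [0, 0, -0.01]
    - [0, 0, -0.02]
    - [0, 0, -0.025]
    - [0, 0, -0.028]
    - [0, 0, -0.0295]
    - [0, 0, -0.0295]
    - [0, 0, -0.0295]
  twist:
    - [0, 0, 0]
    - [0, 0, 0]
    - [0, 0, 0]
    - [0, 0, 0]
    - [0, 0, 0]
    - [0, 0, 0]
    - [0, 0, 0]

```text
t: 5.5
tool_pos: [0.4546, -0.0446, 0.0318]
orientation: [0.135, 1.566, -0.135]
ft_force: [0.0, 0.6, -1.4]
gripper_width: 0.0375
```

Request:
send_rows:
  fingers: [0.3, 0.3, 0.3, 0.3]
  slide:
    - [0, 0, -0.0005]
    - [0, 0, -0.001]
    - [0, 0, -0.001]
    - [0, 0, -0.001]
  twist:
    - [0, 0, 0]
    - [0, 0, 0]
    - [0, 0, 0]
    - [0, 0, 0]

```text
t: 5.83
tool_pos: [0.4544, -0.0446, 0.0305]
orientation: [0.135, 1.567, -0.135]
ft_force: [0.5, 0.2, -2.7]
gripper_width: 0.0377
```

Request:
send_rows:
  fingers: [0.3, 0.3, 0.3, 0.3, 0.3]
  slide:
    - [0, 0, -0.0005]
    - [0, 0, -0.001]
    - [0, 0, -0.0015]
    - [0, 0, -0.0015]
    - [0, 0, -0.0015]
  twist:
    - [0, 0, 0]
    - [0, 0, 0]
    - [0, 0, 0]
    - [0, 0, 0]
    - [0, 0, 0]

```text
t: 6.25
tool_pos: [0.4543, -0.0446, 0.0289]
orientation: [0.135, 1.567, -0.135]
ft_force: [-0.8, -1.3, -2.3]
gripper_width: 0.038
```

Request:
send_rows:
  fingers: [0.3, 0.3, 0.3, 0.3]
  slide:
    - [0, 0, -0.0005]
    - [0, 0, -0.001]
    - [0, 0, -0.001]
    - [0, 0, -0.001]
  twist:
    - [0, 0, 0]
    - [0, 0, 0]
    - [0, 0, 0]
    - [0, 0, 0]

```text
t: 6.58
tool_pos: [0.4544, -0.0445, 0.0284]
orientation: [0.134, 1.566, -0.135]
ft_force: [-3.6, 1.0, 16.5]
gripper_width: 0.0376
```

Floor contact. I'll let go so the battery settles flat, raise the TCP slightly and grip again.

Request:
send_rows:
  fingers: [-0.1, -0.1, -0.1, -0.1, -0.1]
  slide:
    - [0, 0, 0.001]
    - [0, 0, 0.001]
    - [0, 0, 0.001]
    - [0, 0, 0.001]
    - [0, 0, 0.001]
  twist:
    - [0, 0, 0]
    - [0, 0, 0]
    - [0, 0, 0]
    - [0, 0, 0]
    - [0, 0, 0]

```text
t: 7.0
tool_pos: [0.4544, -0.0445, 0.0288]
orientation: [0.135, 1.567, -0.135]
ft_force: [-0.0, 0.3, 0.0]
gripper_width: 0.0499
```

Request:
send_rows:
  fingers: [0.3, 0.3, 0.3, 0.3, 0.3, 0.3, 0.3]
  slide:
    - [0, 0, 0]
    - [0, 0, 0]
    - [0, 0, 0]
    - [0, 0, 0]
    - [0, 0, 0]
    - [0, 0, 0]
    - [0, 0, 0]
  twist:
    - [0, 0, 0]
    - [0, 0, 0]
    - [0, 0, 0]
    - [0, 0, 0]
    - [0, 0, 0]
    - [0, 0, 0]
    - [0, 0, 0]

```text
t: 7.58
tool_pos: [0.4543, -0.0445, 0.0289]
orientation: [0.135, 1.567, -0.135]
ft_force: [0.8, -0.2, -1.3]
gripper_width: 0.0379
```

```bash
python3 - <<'E'
from h import *
s,R=st(); P=s["tool_pos"][:2]-do; u=ux(dy); print("grasp in dock",P@u,P@[-u[1],u[0]])
E
```

```text
t 7.58 tcp [ 0.4543 -0.0445  0.0289] q [-0.23  0.56  1.94 -0.    0.64 -1.63] F [ 0.84 -0.21 -1.35] w 0.0379
tool x [-2.e-04  0.e+00 -1.e+00] tool y yaw-90 -9.82
grasp in dock -0.10775446826638803 -0.000276493093187211
```

Request:
send_rows:
  fingers: [0.3, 0.3, 0.3, 0.3, 0.3, 0.3, 0.3, 0.3]
  slide:
    - [0.003, -0.0005, 0]
    - [0.006, -0.001, 0]
    - [0.009, -0.0016, 0]
    - [0.012, -0.0021, 0]
    - [0.015, -0.0026, 0]
    - [0.018, -0.0031, 0]
    - [0.02, -0.0035, 0]
    - [0.02, -0.0035, 0]
  twist:
    - [0, 0, 0]
    - [0, 0, 0]
    - [0, 0, 0]
    - [0, 0, 0]
    - [0, 0, 0]
    - [0, 0, 0]
    - [0, 0, 0]
    - [0, 0, 0]

```text
t: 8.25
tool_pos: [0.475, -0.0482, 0.0289]
orientation: [0.135, 1.566, -0.135]
ft_force: [-0.1, -0.3, -2.8]
gripper_width: 0.0377
```

Request:
send_rows:
  fingers: [0.3, 0.3, 0.3, 0.3, 0.3, 0.3, 0.3, 0.3]
  slide:
    - [0.003, -0.0005, 0]
    - [0.006, -0.001, 0]
    - [0.009, -0.0016, 0]
    - [0.012, -0.0021, 0]
    - [0.015, -0.0026, 0]
    - [0.018, -0.0031, 0]
    - [0.02, -0.0035, 0]
    - [0.02, -0.0035, 0]
  twist:
    - [0, 0, 0]
    - [0, 0, 0]
    - [0, 0, 0]
    - [0, 0, 0]
    - [0, 0, 0]
    - [0, 0, 0]
    - [0, 0, 0]
    - [0, 0, 0]

```text
t: 8.92
tool_pos: [0.4946, -0.0517, 0.0289]
orientation: [0.135, 1.567, -0.135]
ft_force: [-0.5, -2.2, -2.0]
gripper_width: 0.0378
```

Request:
send_rows:
  fingers: [0.3, 0.3, 0.3, 0.3, 0.3, 0.3, 0.3, 0.3]
  slide:
    - [0.003, -0.0005, 0]
    - [0.006, -0.001, 0]
    - [0.009, -0.0016, 0]
    - [0.012, -0.0021, 0]
    - [0.015, -0.0026, 0]
    - [0.018, -0.0031, 0]
    - [0.02, -0.0035, 0]
    - [0.02, -0.0035, 0]
  twist:
    - [0, 0, 0]
    - [0, 0, 0]
    - [0, 0, 0]
    - [0, 0, 0]
    - [0, 0, 0]
    - [0, 0, 0]
    - [0, 0, 0]
    - [0, 0, 0]

```text
t: 9.58
tool_pos: [0.5152, -0.0552, 0.0289]
orientation: [0.135, 1.566, -0.135]
ft_force: [0.4, -2.6, -2.4]
gripper_width: 0.038
```

```bash
python3 - <<'E'
from h import *
s,R=st(); P=s["tool_pos"][:2]-do; u=ux(dy); v=np.array([-u[1],u[0]]);print("grasp in dock",P@u,P@v,"F",s["ft_force"][:2]@u,s["ft_force"][:2]@v,s["ft_torque"])
a=ctrl.snapshot("scene")[150:280,180:330]; cv2.imwrite("pics/p4.png",cv2.resize(a,None,fx=4.5,fy=4.5,interpolation=cv2.INTER_CUBIC))
E
```

```text
t 9.58 tcp [ 0.5152 -0.0552  0.0289] q [-0.22  0.61  1.79  0.    0.74 -1.62] F [ 0.37 -2.56 -2.41] w 0.038
tool x [ 9.e-04 -2.e-04 -1.e+00] tool y yaw-90 -9.83
grasp in dock -0.045940611752623484 -0.0003850266646859099 F 0.8047753743330599 -2.4619288305751694 [-0.42934952 -0.0826903  -0.10178921]
```

View pics/p4.png

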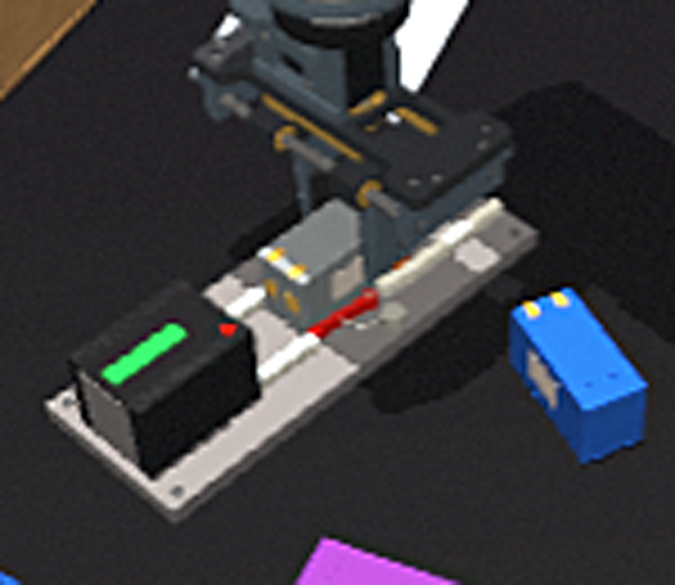

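The battery is in the slot with its nose at the pawl (crop about (345,315)), and the pawl is being pushed aside. I'll slide another 60 mm, then creep.

Request:
send_rows:
  fingers: [0.3, 0.3, 0.3, 0.3, 0.3, 0.3, 0.3, 0.3]
  slide:
    - [0.003, -0.0005, 0]
    - [0.007, -0.0012, 0]
    - [0.011, -0.0019, 0]
    - [0.015, -0.0026, 0]
    - [0.019, -0.0033, 0]
    - [0.023, -0.004, 0]
    - [0.025, -0.0043, 0]
    - [0.025, -0.0043, 0]
  twist:
    - [0, 0, 0]
    - [0, 0, 0]
    - [0, 0, 0]
    - [0, 0, 0]
    - [0, 0, 0]
    - [0, 0, 0]
    - [0, 0, 0]
    - [0, 0, 0]

```text
t: 10.3
tool_pos: [0.5402, -0.0595, 0.0289]
orientation: [0.135, 1.566, -0.135]
ft_force: [-0.0, -2.3, -2.9]
gripper_width: 0.0377
```

Request:
send_rows:
  fingers: [0.3, 0.3, 0.3, 0.3, 0.3, 0.3, 0.3, 0.3]
  slide:
    - [0.003, -0.0005, 0]
    - [0.007, -0.0012, 0]
    - [0.011, -0.0019, 0]
    - [0.015, -0.0026, 0]
    - [0.019, -0.0033, 0]
    - [0.023, -0.004, 0]
    - [0.025, -0.0043, 0]
    - [0.025, -0.0043, 0]
  twist:
    - [0, 0, 0]
    - [0, 0, 0]
    - [0, 0, 0]
    - [0, 0, 0]
    - [0, 0, 0]
    - [0, 0, 0]
    - [0, 0, 0]
    - [0, 0, 0]

```text
t: 10.97
tool_pos: [0.5652, -0.0638, 0.0289]
orientation: [0.135, 1.566, -0.135]
ft_force: [1.2, -2.4, -2.1]
gripper_width: 0.0378
```

```bash
cat >> h.py <<'E'
def ds():
    s,R=st(); P=s["tool_pos"][:2]-do; u=ux(dy); v=np.array([-u[1],u[0]]); f=s["ft_force"][:2]
    print("grasp in dock",(P@u).round(4),(P@v).round(4),"F along/across",(f@u).round(2),(f@v).round(2),"T",s["ft_torque"].round(2))
E
python3 -c "
from h import *
ds()"
```

```text
t 10.97 tcp [ 0.5652 -0.0638  0.0289] q [-0.22  0.66  1.66 -0.    0.82 -1.62] F [ 1.17 -2.42 -2.09] w 0.0378
tool x [ 9.e-04 -2.e-04 -1.e+00] tool y yaw-90 -9.83
grasp in dock 0.0048 -0.0003 F along/across 1.57 -2.18 T [-0.46 -0.09 -0.07]
```

Request:
send_rows:
  fingers: [0.3, 0.3, 0.3, 0.3, 0.3, 0.3, 0.3, 0.3, 0.3]
  slide:
    - [0.002, -0.0003, 0]
    - [0.004, -0.0007, 0]
    - [0.006, -0.001, 0]
    - [0.008, -0.0014, 0]
    - [0.01, -0.0017, 0]
    - [0.012, -0.0021, 0]
    - [0.014, -0.0024, 0]
    - [0.015, -0.0026, 0]
    - [0.015, -0.0026, 0]
  twist:
    - [0, 0, 0]
    - [0, 0, 0]
    - [0, 0, 0]
    - [0, 0, 0]
    - [0, 0, 0]
    - [0, 0, 0]
    - [0, 0, 0]
    - [0, 0, 0]
    - [0, 0, 0]

```text
t: 11.72
tool_pos: [0.5798, -0.0663, 0.0289]
orientation: [0.135, 1.566, -0.135]
ft_force: [0.7, -2.9, -2.2]
gripper_width: 0.0378
```

Request:
send_rows:
  fingers: [0.3, 0.3, 0.3, 0.3, 0.3, 0.3]
  slide:
    - [0.001, -0.0002, 0]
    - [0.002, -0.0003, 0]
    - [0.003, -0.0005, 0]
    - [0.004, -0.0007, 0]
    - [0.005, -0.0009, 0]
    - [0.005, -0.0009, 0]
  twist:
    - [0, 0, 0]
    - [0, 0, 0]
    - [0, 0, 0]
    - [0, 0, 0]
    - [0, 0, 0]
    - [0, 0, 0]

```text
t: 12.22
tool_pos: [0.5846, -0.0672, 0.0289]
orientation: [0.135, 1.566, -0.135]
ft_force: [-0.7, -2.3, -3.0]
gripper_width: 0.0377
```

```bash
python3 - <<'E'
from h import *
ds()
a=ctrl.snapshot("scene")[150:280,180:330]; cv2.imwrite("pics/p5.png",cv2.resize(a,None,fx=4.5,fy=4.5,interpolation=cv2.INTER_CUBIC))
E
```

```text
t 12.22 tcp [ 0.5846 -0.0672  0.0289] q [-0.22  0.67  1.61 -0.    0.85 -1.62] F [-0.74 -2.33 -3.04] w 0.0377
tool x [ 3.e-04 -1.e-04 -1.e+00] tool y yaw-90 -9.83
grasp in dock 0.0246 -0.0003 F along/across -0.33 -2.43 T [-0.35  0.11  0.01]
```

View pics/p5.png

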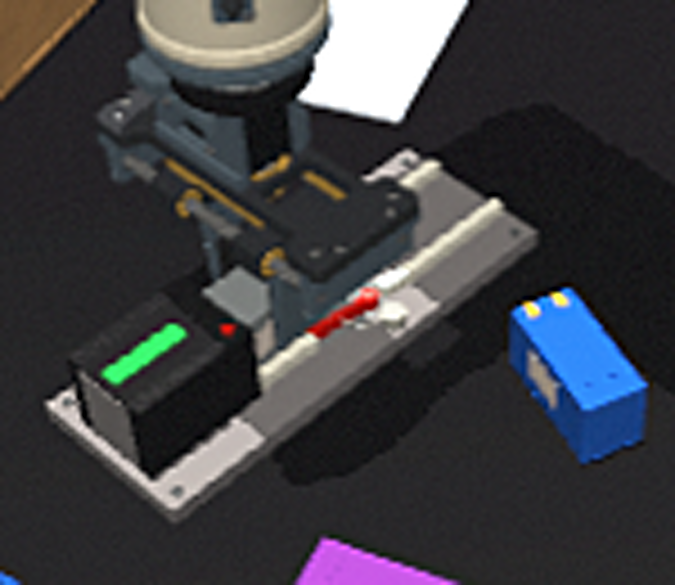

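The nose is inside the mouth, the fingers have clearance, and the pawl is held out. Now I'll make small steps and watch the force.

Request:
send_rows:
  fingers: [0.3, 0.3, 0.3, 0.3, 0.3]
  slide:
    - [0.001, -0.0002, 0]
    - [0.002, -0.0003, 0]
    - [0.003, -0.0005, 0]
    - [0.003, -0.0005, 0]
    - [0.003, -0.0005, 0]
  twist:
    - [0, 0, 0]
    - [0, 0, 0]
    - [0, 0, 0]
    - [0, 0, 0]
    - [0, 0, 0]

```text
t: 12.68
tool_pos: [0.5876, -0.0677, 0.029]
orientation: [0.135, 1.566, -0.135]
ft_force: [-0.6, -1.2, -2.4]
gripper_width: 0.0379
```

Request:
send_rows:
  fingers: [0.3, 0.3, 0.3, 0.3, 0.3]
  slide:
    - [0.0005, -0.0001, 0]
    - [0.001, -0.0002, 0]
    - [0.002, -0.0003, 0]
    - [0.002, -0.0003, 0]
    - [0.002, -0.0003, 0]
  twist:
    - [0, 0, 0]
    - [0, 0, 0]
    - [0, 0, 0]
    - [0, 0, 0]
    - [0, 0, 0]

```text
t: 13.1
tool_pos: [0.5895, -0.068, 0.0289]
orientation: [0.135, 1.566, -0.135]
ft_force: [-1.2, -1.8, -2.2]
gripper_width: 0.0377
```

Request:
send_rows:
  fingers: [0.3, 0.3, 0.3, 0.3]
  slide:
    - [0.0005, -0.0001, 0]
    - [0.001, -0.0002, 0]
    - [0.001, -0.0002, 0]
    - [0.001, -0.0002, 0]
  twist:
    - [0, 0, 0]
    - [0, 0, 0]
    - [0, 0, 0]
    - [0, 0, 0]

```text
t: 13.43
tool_pos: [0.5904, -0.0682, 0.0289]
orientation: [0.135, 1.566, -0.135]
ft_force: [0.1, -1.5, -1.6]
gripper_width: 0.0378
```

Request:
send_rows:
  fingers: [0.3, 0.3, 0.3, 0.3]
  slide:
    - [0.0005, -0.0001, 0]
    - [0.001, -0.0002, 0]
    - [0.001, -0.0002, 0]
    - [0.001, -0.0002, 0]
  twist:
    - [0, 0, 0]
    - [0, 0, 0]
    - [0, 0, 0]
    - [0, 0, 0]

```text
t: 13.77
tool_pos: [0.5915, -0.0684, 0.0289]
orientation: [0.135, 1.566, -0.135]
ft_force: [-0.5, -2.5, -1.8]
gripper_width: 0.0377
```

Request:
send_rows:
  fingers: [0.3, 0.3, 0.3, 0.3]
  slide:
    - [0.0005, -0.0001, 0]
    - [0.001, -0.0002, 0]
    - [0.001, -0.0002, 0]
    - [0.001, -0.0002, 0]
  twist:
    - [0, 0, 0]
    - [0, 0, 0]
    - [0, 0, 0]
    - [0, 0, 0]

```text
t: 14.1
tool_pos: [0.5924, -0.0686, 0.0289]
orientation: [0.135, 1.566, -0.135]
ft_force: [-1.2, -2.3, -2.1]
gripper_width: 0.038
```

Request:
send_rows:
  fingers: [0.3, 0.3, 0.3, 0.3]
  slide:
    - [0.0005, -0.0001, 0]
    - [0.001, -0.0002, 0]
    - [0.001, -0.0002, 0]
    - [0.001, -0.0002, 0]
  twist:
    - [0, 0, 0]
    - [0, 0, 0]
    - [0, 0, 0]
    - [0, 0, 0]

```text
t: 14.43
tool_pos: [0.5935, -0.0688, 0.0289]
orientation: [0.135, 1.566, -0.135]
ft_force: [-0.2, -1.9, -1.6]
gripper_width: 0.0382
```

Request:
send_rows:
  fingers: [0.3, 0.3, 0.3, 0.3]
  slide:
    - [0.0005, -0.0001, 0]
    - [0.001, -0.0002, 0]
    - [0.001, -0.0002, 0]
    - [0.001, -0.0002, 0]
  twist:
    - [0, 0, 0]
    - [0, 0, 0]
    - [0, 0, 0]
    - [0, 0, 0]

```text
t: 14.77
tool_pos: [0.5945, -0.069, 0.0289]
orientation: [0.135, 1.566, -0.135]
ft_force: [-0.6, -2.1, -1.1]
gripper_width: 0.0379
```

Request:
send_rows:
  fingers: [0.3, 0.3, 0.3, 0.3]
  slide:
    - [0.0005, -0.0001, 0]
    - [0.001, -0.0002, 0]
    - [0.001, -0.0002, 0]
    - [0.001, -0.0002, 0]
  twist:
    - [0, 0, 0]
    - [0, 0, 0]
    - [0, 0, 0]
    - [0, 0, 0]

```text
t: 15.1
tool_pos: [0.5949, -0.069, 0.0289]
orientation: [0.135, 1.567, -0.135]
ft_force: [-4.8, -0.9, 1.7]
gripper_width: 0.0377
```

The pins are touching. I'll take half-millimetre steps.

Request:
send_rows:
  fingers: [0.3, 0.3, 0.3]
  slide:
    - [0.0005, -0.0001, 0]
    - [0.0005, -0.0001, 0]
    - [0.0005, -0.0001, 0]
  twist:
    - [0, 0, 0]
    - [0, 0, 0]
    - [0, 0, 0]

```text
t: 15.35
tool_pos: [0.5953, -0.0691, 0.0289]
orientation: [0.135, 1.568, -0.135]
ft_force: [-5.8, -0.8, 2.0]
gripper_width: 0.0377
```

Request:
send_rows:
  fingers: [0.3, 0.3, 0.3]
  slide:
    - [0.0005, -0.0001, 0]
    - [0.0005, -0.0001, 0]
    - [0.0005, -0.0001, 0]
  twist:
    - [0, 0, 0]
    - [0, 0, 0]
    - [0, 0, 0]

```text
t: 15.6
tool_pos: [0.5956, -0.0691, 0.0289]
orientation: [0.135, 1.568, -0.135]
ft_force: [-6.1, 0.1, 4.2]
gripper_width: 0.0377
```

Request:
send_rows:
  fingers: [0.3, 0.3, 0.3]
  slide:
    - [0.0005, -0.0001, 0]
    - [0.0005, -0.0001, 0]
    - [0.0005, -0.0001, 0]
  twist:
    - [0, 0, 0]
    - [0, 0, 0]
    - [0, 0, 0]

```text
t: 15.85
tool_pos: [0.5959, -0.0692, 0.0289]
orientation: [0.135, 1.568, -0.135]
ft_force: [-7.4, -0.5, 5.9]
gripper_width: 0.0379
```

Request:
send_rows:
  fingers: [0.3, 0.3, 0.3]
  slide:
    - [0.0005, -0.0001, 0]
    - [0.0005, -0.0001, 0]
    - [0.0005, -0.0001, 0]
  twist:
    - [0, 0, 0]
    - [0, 0, 0]
    - [0, 0, 0]

```text
t: 16.1
tool_pos: [0.5962, -0.0693, 0.0289]
orientation: [0.135, 1.569, -0.134]
ft_force: [-9.0, -0.2, 5.7]
gripper_width: 0.038
```

Request:
send_rows:
  fingers: [0.3, 0.3, 0.3]
  slide:
    - [0.0005, -0.0001, 0]
    - [0.0005, -0.0001, 0]
    - [0.0005, -0.0001, 0]
  twist:
    - [0, 0, 0]
    - [0, 0, 0]
    - [0, 0, 0]

```text
t: 16.35
tool_pos: [0.5966, -0.0693, 0.0289]
orientation: [0.135, 1.569, -0.134]
ft_force: [-10.4, 0.0, 7.3]
gripper_width: 0.038
```

Request:
send_rows:
  fingers: [0.3, 0.3, 0.3]
  slide:
    - [0.0005, -0.0001, 0]
    - [0.0005, -0.0001, 0]
    - [0.0005, -0.0001, 0]
  twist:
    - [0, 0, 0]
    - [0, 0, 0]
    - [0, 0, 0]

```text
t: 16.6
tool_pos: [0.597, -0.0694, 0.0289]
orientation: [0.135, 1.569, -0.134]
ft_force: [-11.2, -0.6, 7.4]
gripper_width: 0.0377
```

```bash
python3 -c "
from h import *
ds()"
```

```text
t 16.6 tcp [ 0.597  -0.0694  0.0289] q [-0.22  0.69  1.58  0.    0.88 -1.61] F [-11.18  -0.6    7.38] w 0.0377
tool x [-2.4e-03  6.0e-04 -1.0e+00] tool y yaw-90 -9.83
grasp in dock 0.0371 -0.0003 F along/across -10.91 -2.51 T [ 0.    1.61 -0.05]
```

Request:
send_rows:
  fingers: [0.3, 0.3, 0.3]
  slide:
    - [0.0005, -0.0001, 0]
    - [0.0005, -0.0001, 0]
    - [0.0005, -0.0001, 0]
  twist:
    - [0, 0, 0]
    - [0, 0, 0]
    - [0, 0, 0]

```text
t: 16.85
tool_pos: [0.597, -0.0693, 0.0289]
orientation: [0.135, 1.57, -0.134]
ft_force: [-12.6, 1.4, 10.1]
gripper_width: 0.0376
```

Request:
send_rows:
  fingers: [0.3, 0.3, 0.3]
  slide:
    - [0.0005, -0.0001, 0]
    - [0.0005, -0.0001, 0]
    - [0.0005, -0.0001, 0]
  twist:
    - [0, 0, 0]
    - [0, 0, 0]
    - [0, 0, 0]

```text
t: 17.1
tool_pos: [0.5972, -0.0694, 0.0289]
orientation: [0.135, 1.57, -0.134]
ft_force: [-14.7, 2.0, 10.7]
gripper_width: 0.0377
```

```bash
python3 - <<'E'
from h import *
ds()
a=ctrl.snapshot("scene")[195:235,235:285]; cv2.imwrite("pics/p6.png",cv2.resize(a,None,fx=14,fy=14,interpolation=cv2.INTER_CUBIC))
E
```

```text
t 17.1 tcp [ 0.5972 -0.0694  0.0289] q [-0.21  0.69  1.57  0.    0.88 -1.61] F [-14.7    2.    10.69] w 0.0377
tool x [-3.8e-03  9.0e-04 -1.0e+00] tool y yaw-90 -9.83
grasp in dock 0.0373 -0.0003 F along/across -14.83 -0.55 T [0.28 2.22 0.  ]
```

View pics/p6.png

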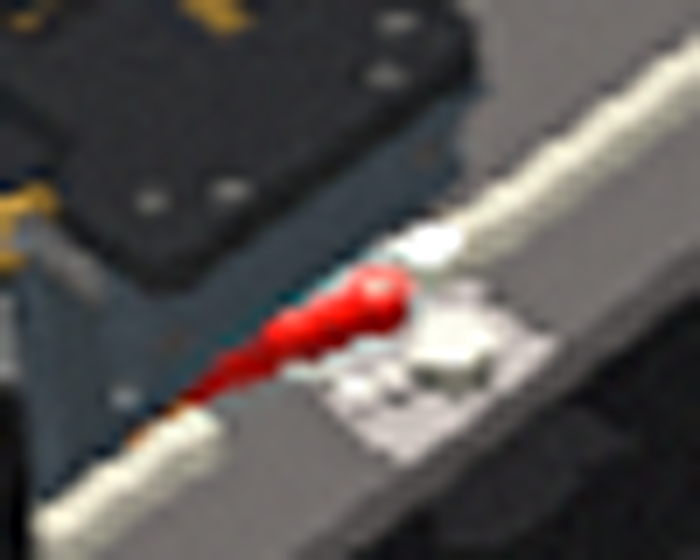

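```bash
python3 - <<'E'
from h import *
u=ux(dy);v=np.array([-u[1],u[0]])
for s in(.010,.0125):
  P=[np.r_[do+x*u+y*v,.021] for x,y in((s-.042,.0255),(s,.0103),(s,.0195))]
  P+= [np.r_[do+(.0373-.022)*u+.019*v,.058],np.r_[do+(.0373-.022)*u+.019*v,.022]]
  print(((proj("scene",P)-[235,195])*14).round(0).tolist())
E
```

```text
[[397.0, 272.0], [178.0, 352.0], [212.0, 377.0], [175.0, 251.0], [189.0, 387.0]]
[[387.0, 279.0], [168.0, 359.0], [203.0, 384.0], [175.0, 251.0], [189.0, 387.0]]
```

The view doesn't settle whether the pawl has clicked. The red runs toward (190,393), near the predicted held-out tip, so it is probably still out. The 10 N of upward force means I'm pressing the battery onto the floor, so I'll relieve that first.

Request:
send_rows:
  fingers: [0.3, 0.3, 0.3]
  slide:
    - [0, 0, 0.0005]
    - [0, 0, 0.001]
    - [0, 0, 0.001]
  twist:
    - [0, 0, 0]
    - [0, 0, 0]
    - [0, 0, 0]

```text
t: 17.4
tool_pos: [0.5973, -0.0694, 0.0291]
orientation: [0.135, 1.571, -0.134]
ft_force: [-8.2, 0.8, -4.7]
gripper_width: 0.0382
```

```bash
python3 -c "
from h import *
ds()"
```

```text
t 17.4 tcp [ 0.5973 -0.0694  0.0291] q [-0.21  0.69  1.57  0.    0.88 -1.61] F [-8.17  0.76 -4.69] w 0.0382
tool x [-0.0041  0.0011 -1.    ] tool y yaw-90 -9.83
grasp in dock 0.0374 -0.0003 F along/across -8.18 -0.65 T [ 0.2   1.65 -0.08]
```

Request:
send_rows:
  fingers: [0.3, 0.3, 0.3]
  slide:
    - [0.0005, -0.0001, 0]
    - [0.0005, -0.0001, 0]
    - [0.0005, -0.0001, 0]
  twist:
    - [0, 0, 0]
    - [0, 0, 0]
    - [0, 0, 0]

```text
t: 17.65
tool_pos: [0.5977, -0.0694, 0.0291]
orientation: [0.135, 1.571, -0.134]
ft_force: [-9.2, 1.1, -2.9]
gripper_width: 0.0381
```

```bash
python3 -c "
from h import *
ds()"
```

```text
t 17.65 tcp [ 0.5977 -0.0694  0.0291] q [-0.21  0.69  1.57  0.    0.88 -1.61] F [-9.21  1.06 -2.86] w 0.0381
tool x [-0.0042  0.0011 -1.    ] tool y yaw-90 -9.83
grasp in dock 0.0378 -0.0002 F along/across -9.26 -0.53 T [ 0.23  1.77 -0.07]
```

Request:
send_rows:
  fingers: [0.3, 0.3, 0.3]
  slide:
    - [0.0005, -0.0001, 0]
    - [0.0005, -0.0001, 0]
    - [0.0005, -0.0001, 0]
  twist:
    - [0, 0, 0]
    - [0, 0, 0]
    - [0, 0, 0]

```text
t: 17.9
tool_pos: [0.5981, -0.0695, 0.0291]
orientation: [0.135, 1.571, -0.134]
ft_force: [-9.9, 0.9, -3.3]
gripper_width: 0.038
```

```bash
python3 -c "
from h import *
ds()"
```

```text
t 17.9 tcp [ 0.5981 -0.0695  0.0291] q [-0.21  0.69  1.57  0.    0.89 -1.61] F [-9.94  0.93 -3.28] w 0.038
tool x [-0.0045  0.0011 -1.    ] tool y yaw-90 -9.83
grasp in dock 0.0382 -0.0002 F along/across -9.95 -0.79 T [ 0.24  1.87 -0.01]
```

Request:
send_rows:
  fingers: [0.3, 0.3, 0.3]
  slide:
    - [0.0005, -0.0001, 0]
    - [0.0005, -0.0001, 0]
    - [0.0005, -0.0001, 0]
  twist:
    - [0, 0, 0]
    - [0, 0, 0]
    - [0, 0, 0]

```text
t: 18.15
tool_pos: [0.5984, -0.0696, 0.0291]
orientation: [0.135, 1.571, -0.134]
ft_force: [-10.3, 1.5, -1.4]
gripper_width: 0.0378
```

Request:
send_rows:
  fingers: [0.3, 0.3, 0.3]
  slide:
    - [0.0005, -0.0001, 0]
    - [0.0005, -0.0001, 0]
    - [0.0005, -0.0001, 0]
  twist:
    - [0, 0, 0]
    - [0, 0, 0]
    - [0, 0, 0]

```text
t: 18.4
tool_pos: [0.5988, -0.0696, 0.0291]
orientation: [0.135, 1.572, -0.134]
ft_force: [-11.7, 1.4, -1.5]
gripper_width: 0.0378
```

Request:
send_rows:
  fingers: [0.3, 0.3, 0.3]
  slide:
    - [0.0005, -0.0001, 0]
    - [0.0005, -0.0001, 0]
    - [0.0005, -0.0001, 0]
  twist:
    - [0, 0, 0]
    - [0, 0, 0]
    - [0, 0, 0]

```text
t: 18.65
tool_pos: [0.5991, -0.0697, 0.0291]
orientation: [0.135, 1.572, -0.134]
ft_force: [-13.1, 1.6, 0.1]
gripper_width: 0.0383
```

```bash
python3 - <<'E'
from h import *
ds()
a=ctrl.snapshot("scene")[195:235,235:285]; cv2.imwrite("pics/p7.png",cv2.resize(a,None,fx=14,fy=14,interpolation=cv2.INTER_CUBIC))
for f in("p6","p7"):
    i=cv2.imread(f"pics/{f}.png"); h=cv2.cvtColor(i,cv2.COLOR_BGR2HSV); m=((h[...,0]<6)|(h[...,0]>174))&(h[...,1]>150)&(h[...,2]>60); y,x=np.nonzero(m); d=cv2.fitLine(np.c_[x,y].astype(np.float32),2,0,.01,.01).ravel(); print(f,x.min(),y[x.argmin()],len(x),d, "slope",d[1]/d[0])
E
```

```text
t 18.65 tcp [ 0.5991 -0.0697  0.0291] q [-0.21  0.69  1.57  0.    0.89 -1.61] F [-13.09   1.63   0.14] w 0.0383
tool x [-0.0054  0.0013 -1.    ] tool y yaw-90 -9.83
grasp in dock 0.0392 -0.0003 F along/across -13.18 -0.63 T [ 0.3   2.3  -0.02]
p6 181 394 8751 [  0.91552985  -0.40225005 302.72873    338.00754   ] slope -0.43936312
p7 179 398 8966 [  0.91666085  -0.39966592 300.3858     338.41837   ] slope -0.43600196
```

```bash
python3 - <<'E'
from h import *
W=[]
s0=cv2.imread("pics/scene0.png")[195:235,235:285]
p5=cv2.resize(cv2.imread("pics/p5.png"),(150,130),interpolation=cv2.INTER_AREA)[45:85,55:105]
p7=cv2.imread("pics/p7.png")
for i in(s0,p5,cv2.resize(p7,(50,40),interpolation=cv2.INTER_AREA)):
    i=cv2.resize(i,None,fx=14,fy=14,interpolation=cv2.INTER_CUBIC); h=cv2.cvtColor(i,cv2.COLOR_BGR2HSV); m=((h[...,0]<6)|(h[...,0]>174))&(h[...,1]>150)&(h[...,2]>60); y,x=np.nonzero(m); d=cv2.fitLine(np.c_[x,y].astype(np.float32),2,0,.01,.01).ravel(); print(x.min(),y[x.argmin()],len(x),"slope",d[1]/d[0])
    W.append(i[200:450,100:450])
cv2.imwrite("pics/cmp.png",np.vstack([np.hstack(W[:2]),np.hstack([W[2],W[2]*0])]))
E
```

```text
175 370 10154 slope -0.3834177
183 395 9332 slope -0.5493162
180 394 8806 slope -0.43803155
```

View pics/cmp.png

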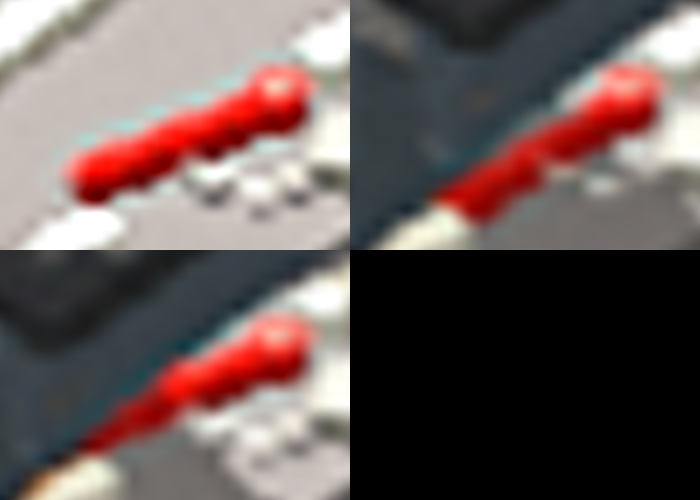

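The comparison settles it. The lower edge of the pawl now runs along its rest line, as in the first picture, where in the held-out picture it lay against the wall. So it has clicked. I'll ease back until the pawl takes the load, then open.

Request:
send_rows:
  fingers: [0.3, 0.3, 0.3, 0.3, 0.3, 0.3]
  slide:
    - [-0.001, 0.0002, 0]
    - [-0.002, 0.0003, 0]
    - [-0.003, 0.0005, 0]
    - [-0.004, 0.0007, 0]
    - [-0.004, 0.0007, 0]
    - [-0.004, 0.0007, 0]
  twist:
    - [0, 0, 0]
    - [0, 0, 0]
    - [0, 0, 0]
    - [0, 0, 0]
    - [0, 0, 0]
    - [0, 0, 0]

```text
t: 19.2
tool_pos: [0.5964, -0.0692, 0.0292]
orientation: [0.135, 1.57, -0.134]
ft_force: [-5.9, 1.3, -4.9]
gripper_width: 0.0378
```

```bash
python3 -c "
from h import *
ds()"
```

```text
t 19.2 tcp [ 0.5964 -0.0692  0.0292] q [-0.22  0.69  1.58  0.    0.88 -1.61] F [-5.86  1.3  -4.92] w 0.0378
tool x [-2.9e-03  9.0e-04 -1.0e+00] tool y yaw-90 -9.83
grasp in dock 0.0365 -0.0003 F along/across -5.99 0.28 T [ 0.27  1.32 -0.03]
```

Request:
send_rows:
  fingers: [0.3, 0.3, 0.3, 0.3]
  slide:
    - [-0.0005, 0.0001, 0]
    - [-0.001, 0.0002, 0]
    - [-0.0015, 0.0003, 0]
    - [-0.0015, 0.0003, 0]
  twist:
    - [0, 0, 0]
    - [0, 0, 0]
    - [0, 0, 0]
    - [0, 0, 0]

```text
t: 19.53
tool_pos: [0.5959, -0.0692, 0.0296]
orientation: [0.135, 1.568, -0.134]
ft_force: [-3.9, 1.2, -4.9]
gripper_width: 0.0381
```

```bash
python3 -c "
from h import *
ds()"
```

```text
t 19.53 tcp [ 0.5959 -0.0692  0.0296] q [-0.22  0.68  1.58  0.    0.88 -1.61] F [-3.85  1.25 -4.91] w 0.0381
tool x [-9.e-04  4.e-04 -1.e+00] tool y yaw-90 -9.83
grasp in dock 0.036 -0.0003 F along/across -4.01 0.57 T [0.27 1.03 0.03]
```

It stopped at 0.036, so the pawl is holding. I'll lower slightly, open and retreat straight up.

Request:
send_rows:
  fingers: [0.3, 0.3, 0.1, 0.0, -0.1, -0.1, -0.1, -0.1]
  slide:
    - [-0.0005, 0.0001, -0.0007]
    - [-0.0005, 0.0001, -0.0007]
    - [-0.0005, 0.0001, 0]
    - [-0.0005, 0.0001, 0]
    - [-0.0005, 0.0001, 0]
    - [-0.0005, 0.0001, 0]
    - [-0.0005, 0.0001, 0]
    - [-0.0005, 0.0001, 0]
  twist:
    - [0, 0, 0]
    - [0, 0, 0]
    - [0, 0, 0]
    - [0, 0, 0]
    - [0, 0, 0]
    - [0, 0, 0]
    - [0, 0, 0]
    - [0, 0, 0]

```text
t: 20.2
tool_pos: [0.596, -0.0694, 0.03]
orientation: [0.135, 1.566, -0.135]
ft_force: [-0.1, 0.4, -0.8]
gripper_width: 0.0501
```

Request:
send_rows:
  fingers: [-0.1, -0.1, -0.1, -0.1, -0.1, -0.1, -0.1, -0.1, -0.1]
  slide:
    - [0, 0, 0.01]
    - [0, 0, 0.025]
    - [0, 0, 0.05]
    - [0, 0, 0.08]
    - [0, 0, 0.11]
    - [0, 0.03, 0.14]
    - [0, 0.06, 0.14]
    - [0, 0.09, 0.14]
    - [0, 0.09, 0.14]
  twist:
    - [0, 0, 0]
    - [0, 0, 0]
    - [0, 0, 0]
    - [0, 0, 0]
    - [0, 0, 0]
    - [0, 0, 0]
    - [0, 0, 0]
    - [0, 0, 0]
    - [0, 0, 0]

```text
t: 20.95
tool_pos: [0.5957, 0.025, 0.1714]
orientation: [0.134, 1.565, -0.132]
ft_force: [-0.1, 0.2, 0.0]
gripper_width: 0.0503
```

Request:
send_rows:
  fingers: [-0.1, -0.1, -0.1, -0.1, -0.1, -0.1, -0.1]
  slide:
    - [0, 0.03, 0]
    - [0, 0.06, 0]
    - [0, 0.09, 0]
    - [0, 0.12, 0]
    - [0, 0.15, 0]
    - [0, 0.17, 0]
    - [0, 0.17, 0]
  twist:
    - [0, 0, 0]
    - [0, 0, 0]
    - [0, 0, 0]
    - [0, 0, 0]
    - [0, 0, 0]
    - [0, 0, 0]
    - [0, 0, 0]

```text
t: 21.53
tool_pos: [0.5956, 0.1942, 0.1705]
orientation: [0.133, 1.566, -0.132]
ft_force: [-0.2, 0.3, 0.1]
gripper_width: 0.0504
```

```bash
python3 - <<'E'
from h import *
ds()
A=ctrl.snapshot("scene");B=ctrl.snapshot("top"); cv2.imwrite("pics/fs.png",A);cv2.imwrite("pics/ft.png",B)
a=cv2.resize(A[185:275,180:310],None,fx=3.4,fy=3.4,interpolation=cv2.INTER_CUBIC); b=cv2.resize(B[130:255,280:345],None,fx=4.4,fy=4.4,interpolation=cv2.INTER_CUBIC)
W=np.zeros((560,800,3),np.uint8);W[:a.shape[0],:a.shape[1]]=a;W[:550,500:786]=b;W[310:520,:280]=cv2.resize(B,(280,210))
cv2.imwrite("pics/p8.png",W)
E
```

```text
t 21.53 tcp [0.5956 0.1942 0.1705] q [ 0.22  0.54  1.39  0.    1.21 -1.18] F [-0.23  0.34  0.11] w 0.0504
tool x [ 6.e-04  1.e-03 -1.e+00] tool y yaw-90 -9.66
grasp in dock -0.0095 0.2591 F along/across -0.28 0.29 T [0.03 0.06 0.02]
```

View pics/p8.png

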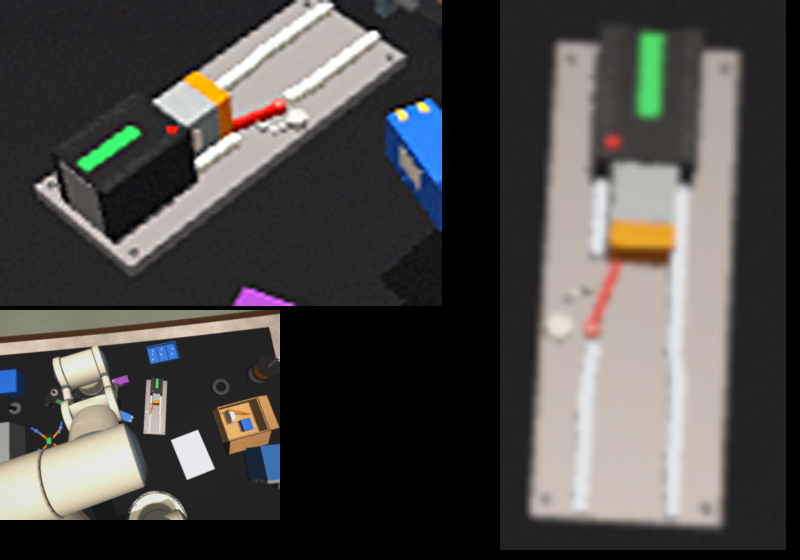

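The top crop shows the battery in the housing mouth, orange tail at about (640,245). The red pawl is back at its rest angle, its tip (617,262) right behind the tail, and the arm is clear. Handing in.

```bash
python3 -c "
from station import ctrl
print(ctrl.hand_in())"
```

```text
the job is handed in; nothing more can be done
None
```

The orange-capped battery is in the dock with its contacts facing the housing. The pawl has clicked shut behind its tail and holds it alone, and I handed the job in at about 21.6 s.

**What I did:** I gripped the battery by its tail half, set it down flat in the bay, let go, gripped it again and slid it in by feel. It came home at about dock x 56, so the latch head was clamped roughly 14 mm beyond nominal. The first pictures had suggested about 10 mm.

**Force on the pins:** The push force read 14.8 N at most. That was while the battery was also being pressed onto the floor, so the pins took less than that. I relieved the floor load, pushed to 13.2 N to be sure, then eased back.

**Did it latch:**
- **By feel:** when I eased back the last 1.5 mm, the battery moved only 0.5 mm and stopped, as it should against the pawl.
- **By picture:** the last pictures show the pawl at its rest angle with its tip right behind the tail. The force reading is about zero with the arm clear.
- **Unclear at first:** I couldn't tell the exact moment of the click. Force and picture looked ambiguous until I compared the pawl with earlier pictures, so I pushed about 1.5 mm past where it probably clicked.

**Not checked:** The arm hid the spare in the last top view, so I didn't confirm by picture that it is where it was. The gripper never went near it, and the other objects in view looked unmoved.

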